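# Bin the notched offcut and ease the sprung flap shut

## Task

Clear the notched pine offcut off the bench into the open steel scrap bin, then close the bin's flap fully. The flap is sprung and will slam if it is let go or just pushed over, so keep hold of it or support it and ease it down gently all the way. Leave the plain pine block and everything else on the bench where they are.

Things in the scene. Friction and masses are not known exactly. Their poses are not given: they have to be found in the camera images.
- offcut: the offcut: a loose pine batten end 90 long (its x) x 36 wide (its y) x 20 mm high, about 45 g, with one corner sawn out (a notch 30 mm long and 17 mm wide at its +x, +y corner). It lies flat. Origin: centre of the underside of the full 90 x 36 outline; the full 36 mm width runs from x = -45 to +15 mm
- plain_block: a good part, to be left alone: a plain rectangular pine block 90 (its x) x 36 (its y) x 20 mm with no notch, loose, lying flat near the offcut (the two may have swapped places). Origin: centre of its underside
- bin: the scrap bin: a grey sheet-steel open-topped box fixed to the bench, 140 (its x) x 220 (its y) x 100 mm high, walls and floor 3 mm. Origin: centre of its underside. Its front faces its own -x (roughly towards the robot), its hinge runs along the top of its far (+x) wall; z is up
- bin_in (a point): the middle of the bin's inner floor, 3 mm above the bench, axes as the bin's
- flap (a joint): how far the flap has been closed, rad: 0 fully open (about upright at the far side, a stop), where it starts and stays by itself; 1.6 shut (flat on the rim). Its side spring is over-centre: up to about 0.25 it pulls open (under 1 N at the bar), past that it pulls shut, harder and harder (up to 2.7 N at the bar, weight included). Let go past 0.3 it slams shut at 3.5 rad/s
- flap_hinge (a point): middle of the flap's hinge line, which runs along the bin's y, at bin x = +70 mm, 100 mm above the bench. The flap is a steel plate 147 mm long (hinge to free edge), 224 mm wide, 4 mm thick
- flap_bar (a point): middle of the flap's round steel handle bar: 12 mm thick, 100 mm long, parallel to the hinge, on two legs on the flap's outer face near its free edge. Flap shut: 160 mm in front of the hinge (bin -x) and 40 mm above it, 140 mm above the bench; it swings up and back on a 165 mm circle about the hinge. Free all round: pinch it from above, fingers along the bin's x; it turns in the grip
- glue: white glue bottle, 60 mm in diameter, 150 mm tall, loose; to be left alone. Origin: centre of its underside
- carton: cardboard staple carton 100 x 70 x 50 mm, loose; to be left alone. Origin: centre of its underside
- tape: black tape measure 70 x 65 x 35 mm, loose; to be left alone. Origin: centre of its underside
- pencil: flat carpenter's pencil 160 (its x) x 12 x 8 mm, loose; to be left alone. Origin: centre of its underside
- nailer: blue air nailer lying on its side, about 130 x 230 x 60 mm, loose; to be left alone. Origin: on the bench under its body
- mallet: hammer lying flat, loose; to be left alone. Origin: under its middle

How it is judged:
By the outcome, as a careful person would: the job done as asked, in the order asked, and still so for the second after the job is handed in, with the robot touching nothing.
It also fails if it takes over 58 s, if anything falls off the work surface, if the arm or the gripper's body presses on something with over 40 N, if the wrist force passes 120 N, or if a joint passes its speed limit or range.

## Robot

A 6-joint arm with a two-finger parallel gripper is mounted at the origin on the work surface. World frame = base frame: x ahead of the robot, y to its left, z up, the work surface at z = 0. Lengths are in m, angles in rad, forces in N, time in s.
With the tool pointing down it reaches from about 0.325 to 0.775 m from the base axis. Payload 5.5 kg.
Tool frame: the origin (TCP) lies at the very end of the fingers, on their centre line; the grasp point (between the pads) lies 19 mm behind it (arm.grip_depth is the distance from the TCP to the grasp point, in m); x points along the fingers, z is the direction in which the jaws open and shut, and the axes are right-handed (so a half turn about x gives the same grasp; the last joint's range is limited). The gripper opens to 88 mm and grips with 3 to 60 N. Pads are 20 mm wide; open, the fingers measure 115 mm over their backs; the gripper's body (75 mm by 178 mm) begins 61 mm behind the grasp point.
Start: joints at [1.253, 0.091, 1.231, -0, 1.82, -0.057], TCP at [0.155, 0.58, 0.223] pointing down, gripper open.
Joint ranges: [-2.87, 2.87], [-0.86, 2.18], [0.17, 2.46], [-1.51, 4.65], [0.06, 2.69], [-2.65, 2.65]. Speed limits (rad/s): [2.57, 2.57, 3.01, 3.14, 3.14, 3.14].

## Interface

Orientations are given as a unit quaternion [x, y, z, w].
In Python, from workcell import arm gives the robot as it stands. The module is installed in compiled form; this text tells all that it offers.
- The arm moves only by the tool move_arm, never from a script. Its argument "steps" is a list that holds one entry, the list of rows, each a list of 7 numbers: the closure, from 0 (fully open) to 1 (shut), then the shift along the tool's x, y, z in m, then the turn, a rotation vector about the tool's x, y, z in degrees. A call has 1 to 10 rows; each row shifts and turns the commanded pose from where the row before left it, along the tool's axes as they then stand; what a row does not reach is not made up. A row lasts 1/10 s, in which the tool goes at most 50 mm and 8.59 degrees, less where a joint would pass 70% of its speed; a pose out of reach is approached as far as the arm can. A call with a gripper value outside its range is refused whole. The fingers move at their own pace and stop on an object; "grip_force" is the grip in N (left out, the last holds). Time passes only in rows, so rows that do not move let the fingers close. It gives the time, the measured TCP pose, the force and the opening at its end, in the units of the state.
- arm.read_state(): the state, without advancing time (a new reading comes with each control period).
- arm.read_camera(name): name is "scene" or "top"; returns the picture (400x640x3 uint8, red, green, blue); there is no depth.
- arm.camera_params(name): a dict with "K" (3x3 intrinsics, pixels), "k1" (the pictures are not rectified: a ray, as slopes to the right and down, at radius r is drawn at 1 + k1 r^2 times it, then the intrinsics apply), "rvec" (rotation vector, rad) and "tvec" (3), from world to camera coordinates, as OpenCV has them. Camera axes: x right, y down, z forward; pixel columns grow to the right and rows downward; lengths in m; the calibration is good to about 2 mm. A picture is of the moment at which its call begins. camera_params takes no time and is no camera call.
- arm.hand_in(): hands the job in, once; it reports no verdict.
The state is a dict: "t": time; "qpos": joint angles; "qd": joint speeds; "tau": joint torques, N m; "ee_pos": TCP position; "orientation": TCP orientation; "contact_force": force on the tool from outside, world axes, zero at the start; "moment": the same for the moment, N m; "width": finger opening in m.
Only numpy, scipy, OpenCV 4.12 (cv2) and the standard library are available. Lean on these libraries where they do the work, as an engineer would, in place of code of your own. Each camera call takes 0.05 s, during which the arm holds its last target. There are 200 camera calls.

## Working session

There is one attempt and no reset: what is moved stays moved. The work goes in short steps, Python scripts to look and compute and a tool call to move; the robot and the scene stay as the last step left them, time stands still between calls to the robot, and variables do not carry over. Pictures are saved under pics/ and viewed, about 8 in all and at most 12, crops included, and the job is handed in when it is done.

Besides the shell and the picture viewer there is one more tool, called after "Call:" by a JSON object that holds its "method" and its "body". move_arm: Moves the arm, as the interface text tells. Its arguments: {"type":"object","properties":{"steps":{"type":"array","items":{"type":"array","items":{"type":"array","items":{"type":"number"}}}},"grip_force":{"type":"number"}},"required":["steps"]}

```bash
mkdir -p pics
cat > h.py <<'E'
import numpy as np, cv2
from workcell import arm
from scipy.spatial.transform import Rotation as R
def snap(name,fn=None):
    im=arm.read_camera(name)
    if fn: cv2.imwrite('pics/'+fn,im[:,:,::-1])
    return im
def cam(name):
    p=arm.camera_params(name); return np.array(p['K'],float),p['k1'],R.from_rotvec(np.ravel(p['rvec'])).as_matrix(),np.ravel(p['tvec'])
def ray(name,uv):
    K,k1,Rm,t=cam(name); uv=np.atleast_2d(uv).astype(float)
    s=cv2.undistortPoints(uv[:,None],K,np.array([k1,0,0,0.]))[:,0]
    d=np.c_[s,np.ones(len(s))]@Rm
    return -Rm.T@t,d
def plane(name,uv,z):
    o,d=ray(name,uv); return o+d*((z-o[2])/d[:,2])[:,None]
def proj(name,P):
    K,k1,Rm,t=cam(name)
    return cv2.projectPoints(np.atleast_2d(P).astype(float),cv2.Rodrigues(Rm)[0],t,K,np.array([k1,0,0,0.]))[0][:,0]
def tri(u1,u2):
    o1,d1=ray('scene',u1);o2,d2=ray('top',u2);out=[]
    for a,b in zip(d1,d2):
        s=np.linalg.lstsq(np.c_[a,-b],o2-o1,rcond=None)[0]; out.append((o1+a*s[0]+o2+b*s[1])/2)
    return np.array(out)
E
python3 - <<'E'
from h import *
for n in('scene','top'): snap(n,n+'0.png'); print(arm.camera_params(n))
print(arm.read_state(),arm.grip_depth)
E
```

```text
{'K': array([[409.90256512,   0.        , 320.47529682],
       [  0.        , 409.90256512, 198.27846424],
       [  0.        ,   0.        ,   1.        ]]), 'k1': -0.017122949560505966, 'rvec': array([ 1.14760833,  2.44972821, -0.87543931]), 'tvec': array([ 0.36707811, -0.22774451,  1.56543977])}
{'K': array([[415.1211221 ,   0.        , 319.76214245],
       [  0.        , 415.1211221 , 199.88938574],
       [  0.        ,   0.        ,   1.        ]]), 'k1': 0.007071721225621111, 'rvec': array([ 2.17679822, -2.16466122,  0.14661842]), 'tvec': array([-0.03147797,  0.62000526,  1.23927895])}
{'t': 0.1, 'qpos': array([ 1.25330422e+00,  9.18162431e-02,  1.23173619e+00,  5.67057977e-06,
        1.81976078e+00, -5.66965050e-02]), 'qd': array([ 0.0003843 , -0.00231874, -0.00279574, -0.0010156 ,  0.00215338,
       -0.00058157]), 'tau': array([ 4.12402034e-03, -4.47859097e+01, -4.07569635e+01,  6.99981116e-02,
        2.85603310e-02, -9.61107708e-05]), 'ee_pos': array([0.1546315, 0.5794806, 0.2216169]), 'orientation': array([-0.43108209,  0.56127264,  0.43040005,  0.56026517]), 'contact_force': array([0.56537513, 0.23509795, 0.1508487 ]), 'moment': array([0.00540825, 0.00374692, 0.02487474]), 'width': 0.08776388539440481} 0.0187
```

View pics/scene0.png

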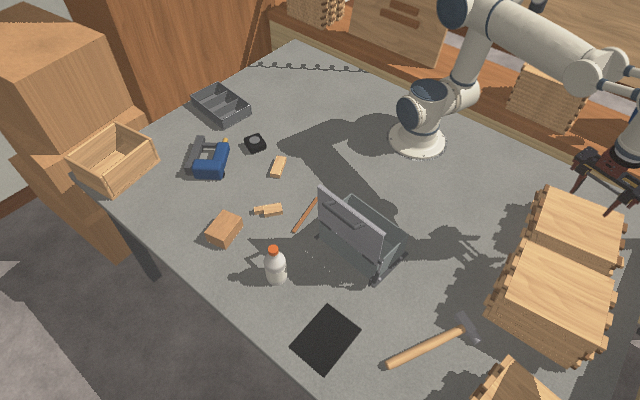

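View pics/top0.png

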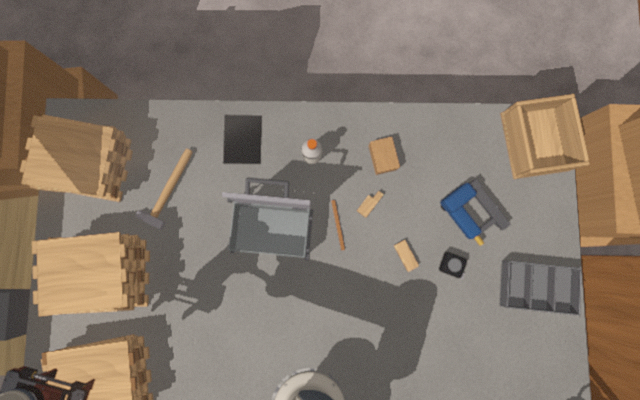

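The scene view shows the notched offcut at about (267,210), between the pencil and the carton. In the top view the offcut is at (371,204), the plain block at (406,255), and the bin at (272,230) with its flap upright. Next I measure the contours on enlarged crops.

Run:
```python
from h import *
im=cv2.imread('pics/top0.png'); hsv=cv2.cvtColor(im,cv2.COLOR_BGR2HSV)
print(hsv[206,368],hsv[255,406],hsv[160,385],hsv[220,335])
m=cv2.inRange(hsv,(8,70,110),(25,255,255)); m[:, :325]=0;m[:,430:]=0;m[:185]=0;m[280:]=0
for c in cv2.findContours(m,0,2)[0]:
    if cv2.contourArea(c)<60: continue
    (x,y),wh,a=cv2.minAreaRect(c); b=plane('top',cv2.boxPoints(cv2.minAreaRect(c)),0.02)
    print((x,y),wh,cv2.contourArea(c)); print(b.round(4)[:,:2], b.mean(0).round(4)); print(c[:,0].tolist())
o,d=ray('top',[[320,200]]); print('cam',o, ray('scene',[[320,200]])[0])
a=cv2.resize(im[165:285,215:425],None,fx=3.8,fy=3.8,interpolation=cv2.INTER_CUBIC); cv2.imwrite('pics/t1.png',a)
```

```text
[ 17 100 199] [ 17  99 209] [ 16 112 189] [ 12  99 170]
(406.1000671386719, 255.20001220703125) (29.96331214904785, 13.416406631469727) 361.0
[[ 0.4842 -0.256 ]
 [ 0.5028 -0.2935]
 [ 0.4211 -0.3331]
 [ 0.4028 -0.2958]] [ 0.4527 -0.2946  0.02  ]
[[403, 240], [402, 241], [401, 241], [400, 242], [399, 242], [398, 243], [397, 243], [396, 244], [395, 244], [394, 245], [394, 246], [395, 247], [395, 248], [396, 249], [396, 250], [397, 251], [397, 252], [398, 253], [398, 254], [399, 255], [399, 256], [400, 257], [400, 258], [402, 260], [402, 261], [403, 262], [403, 263], [404, 264], [404, 265], [405, 266], [405, 267], [406, 268], [406, 269], [408, 271], [409, 270], [410, 270], [411, 269], [412, 269], [413, 268], [414, 268], [415, 267], [416, 267], [418, 265], [418, 264], [417, 263], [417, 262], [415, 260], [415, 259], [414, 258], [414, 257], [413, 256], [413, 254], [411, 252], [411, 251], [409, 249], [409, 248], [408, 247], [408, 246], [407, 245], [407, 243], [405, 241], [405, 240]]
(337.7115478515625, 224.55767822265625) (50.401851654052734, 4.314554691314697) 170.5
[[ 0.6211 -0.0622]
 [ 0.
[... 594 characters left out ...]
, [334, 200]]
(369.8698425292969, 202.1691436767578) (12.072273254394531, 29.692914962768555) 271.5
[[ 0.5904 -0.1412]
 [ 0.6647 -0.1984]
 [ 0.6417 -0.2282]
 [ 0.5676 -0.1708]] [ 0.6161 -0.1847  0.02  ]
[[378, 191], [376, 193], [376, 194], [373, 197], [371, 197], [369, 195], [368, 195], [367, 196], [367, 197], [364, 200], [364, 201], [361, 204], [361, 205], [357, 209], [357, 211], [358, 211], [361, 214], [362, 214], [364, 216], [366, 216], [368, 214], [368, 213], [373, 208], [373, 207], [374, 206], [374, 205], [378, 201], [378, 200], [381, 197], [381, 196], [382, 195], [382, 193], [381, 192], [380, 192], [379, 191]]
cam [ 0.47285223 -0.00396607  1.30292162] [1.14501737 0.45661164 1.0571928 ]
```

View pics/t1.png

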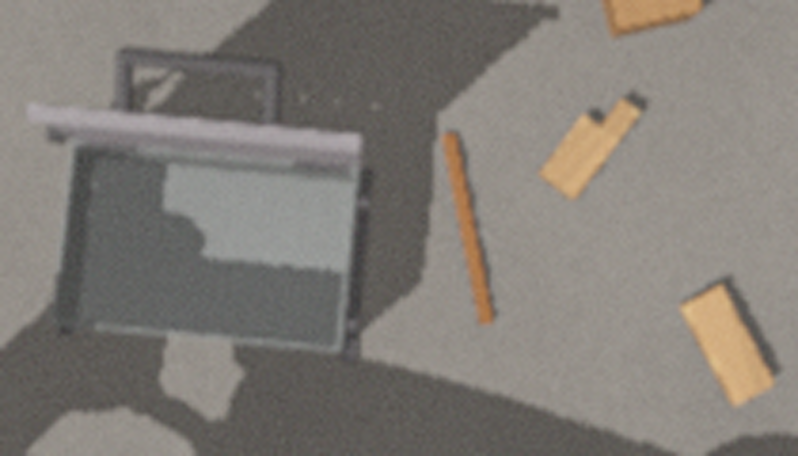

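The crop confirms the notch on the offcut's upper-left, so this is the right piece. The bar is at crop (120–280, 55–65) and the bin's front rim runs from (62,332) to (348,349). Next I work out the bin pose and check it with an overlay on both views.

```bash
cat >> h.py <<'E'
def binmodel(c,yaw,q=0.0):
    # world points: rim corners, hinge, bar ends for flap closure q
    f=lambda x,y,z: np.array([c[0]+x*np.cos(yaw)-y*np.sin(yaw),c[1]+x*np.sin(yaw)+y*np.cos(yaw),z])
    a=np.arctan2(.04,-.16)-1.6+q
    rim=[f(x,y,.1) for x,y in((-.07,.11),(-.07,-.11),(.07,-.11),(.07,.11))]
    bar=[f(.07+.165*np.cos(a),y,.1+.165*np.sin(a)) for y in(.05,0,-.05)]
    b=np.pi-1.6+q*0+q
    edge=[f(.07+.147*np.cos(b),y,.1+.147*np.sin(b)) for y in(.112,-.112)]
    return np.array(rim),np.array(bar),np.array(edge)
E
python3 - <<'E'
from h import *
px=lambda c: np.array(c)/3.8+[215,165]-.37
B=plane('top',px([[122,57],[278,68]]),.259); F=plane('top',px([[62,332],[348,349]]),.1)
d=F[0]-F[1]; yaw=np.arctan2(-d[0],d[1]); print('bar',B,'front',F,np.linalg.norm(d),np.degrees(yaw))
d=B[0]-B[1]; print(np.linalg.norm(d),np.degrees(np.arctan2(-d[0],d[1])), np.linalg.norm(B.mean(0)[:2]-F.mean(0)[:2]))
u=np.array([np.cos(yaw),np.sin(yaw),0]); c=((F.mean(0)+.07*u)+(B.mean(0)-.1146*u))/2; print('c',c[:2])
r,b,e=binmodel(c,yaw)
out=[]
for n,box in(('top',(170,270,215,325)),('scene',(170,290,295,415))):
    im=cv2.imread(f'pics/{n}0.png')[box[0]:box[1],box[2]:box[3]]; s=3.4
    im=cv2.resize(im,None,fx=s,fy=s,interpolation=cv2.INTER_CUBIC)
    for P,col,cl in((r,(0,255,0),True),(b,(0,0,255),False),(e,(255,0,0),False)):
        q=(proj(n,P)-[box[2],box[0]]+.5)*s; cv2.polylines(im,[q.round().astype(int)],cl,col,1)
    out.append(im)
h=max(o.shape[0] for o in out); out=[cv2.copyMakeBorder(o,0,h-o.shape[0],0,0,0) for o in out]
cv2.imwrite('pics/ov.png',np.hstack(out))
print(plane('top',[[312,144]],.15))
E
```

```text
bar [[0.64476035 0.16176197 0.259     ]
 [0.63812513 0.057661   0.259     ]] front [[0.46086199 0.22683542 0.1       ]
 [0.44900035 0.01137639 0.1       ]] 0.21578529220933287 -3.1511181207494032
0.10431221232810836 -3.6470049693766637 0.18674801236968644
c [0.52592067 0.11563452]
[[ 0.7665548 -0.0030933  0.15     ]]
```

View pics/ov.png

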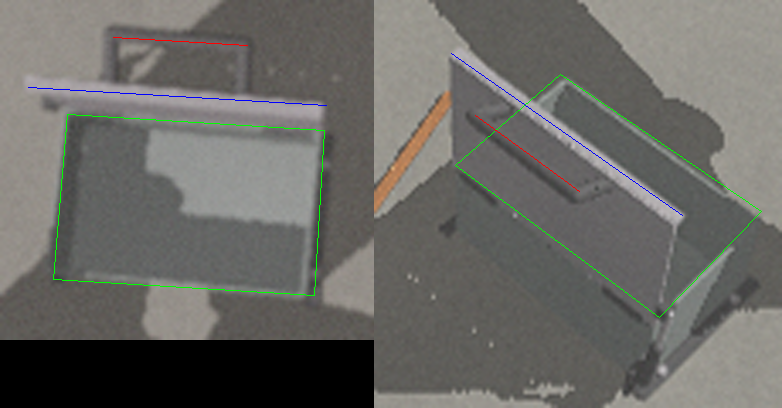

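The overlay fits. The bar sits about 4 mm further out in x than modelled, so I'll triangulate it again before gripping it. Bin yaw is about −3.5°. Next I plan the move to the offcut.

```bash
cat >> h.py <<'E'
def goal(p,jaw_deg):
    "tool-axes shift (mm, at present axes) and turn (deg) to TCP p, pointing down, jaws along world yaw jaw_deg"
    s=arm.read_state(); R0=R.from_quat(s['orientation']); best=None
    for k in(0,180):
        a=np.radians(jaw_deg+k); z=np.array([np.cos(a),np.sin(a),0]); x=np.array([0,0,-1.]); y=np.cross(z,x)
        r=(R0.inv()*R.from_matrix(np.c_[x,y,z])).as_rotvec(degrees=True)
        if best is None or abs(r[0])<abs(best[0]): best=r
    d=np.array(p)-s['ee_pos']
    print('t',s['t'],'pos',s['ee_pos'].round(4),'q6',s['qpos'][5].round(2),'width',s['width'].round(4),'F',s['contact_force'].round(1))
    print('world d mm',(d*1e3).round(1),'tool shift mm',(R0.inv().apply(d)*1e3).round(1),'turn deg',best.round(2))
    return R0
E
python3 - <<'E'
from h import *
r=goal((.6097,-.1798,.30),52.4); print(r.as_matrix().round(3))
E
```

```text
Traceback (most recent call last):
  File "h.py", line 42, in goal
    print('t',s['t'],'pos',s['ee_pos'].round(4),'q6',s['qpos'][5].round(2),'width',s['width'].round(4),'F',s['contact_force'].round(1))
                                                                                   ^^^^^^^^^^^^^^^^
AttributeError: 'float' object has no attribute 'round'
```

```bash
sed -i "s/s\['width'\].round(4)/round(s['width'],4)/" h.py
python3 - <<'E'
from h import *
r=goal((.6097,-.1798,.30),52.4); print(r.as_matrix().round(3))
E
```

```text
t 0.1 pos [0.1546 0.5795 0.2216] q6 -0.06 width 0.0878 F [0.6 0.2 0.2]
world d mm [ 455.1 -759.3   78.4] tool shift mm [ -77.4 -635.5 -616.4] turn deg [ 2.266e+01 -1.000e-01  1.000e-02]
[[-0.001 -0.966  0.258]
 [-0.002  0.258  0.966]
 [-1.     0.    -0.002]]
```

Call:
{"method": "move_arm", "body": {"steps": [[[0,-0.039,0,0,0,0,0],[0,-0.039,0,0,0,0,0],[0,0,-0.0318,-0.0308,0,0,0],[0,0,-0.0318,-0.0308,0,0,0],[0,0,-0.0318,-0.0308,0,0,0],[0,0,-0.0318,-0.0308,0,0,0],[0,0,-0.0318,-0.0308,0,0,0],[0,0,-0.0318,-0.0308,0,0,0],[0,0,-0.0318,-0.0308,0,0,0],[0,0,-0.0318,-0.0308,0,0,0]]]}}

```text
t: 1.1
ee_pos: [0.3374, 0.2744, 0.3003]
orientation: [-0.431, 0.561, 0.431, 0.561]
contact_force: [0.6, -0.4, 0.3]
width: 0.0875
```

Call:
{"method": "move_arm", "body": {"steps": [[[0,0,-0.0318,-0.0308,0,0,0],[0,0,-0.0318,-0.0308,0,0,0],[0,0,-0.0318,-0.0308,0,0,0],[0,0,-0.0318,-0.0308,0,0,0],[0,0,-0.0318,-0.0308,0,0,0],[0,0,-0.0318,-0.0308,0,0,0],[0,0,-0.0318,-0.0308,0,0,0],[0,0,-0.0318,-0.0308,0,0,0],[0,0,-0.0318,-0.0308,0,0,0],[0,0,-0.0318,-0.0308,0,0,0]]]}}

```text
t: 2.1
ee_pos: [0.5654, -0.1053, 0.3001]
orientation: [-0.43, 0.561, 0.431, 0.561]
contact_force: [1.1, 0.3, 0.0]
width: 0.0878
```

Call:
{"method": "move_arm", "body": {"steps": [[[0,0,-0.03,-0.03,0,0,0],[0,0,-0.03,-0.03,0,0,0],[0,0.03,0,0,7.5,0,0],[0,0.03,0,0,7.5,0,0],[0,0.03,0,0,7.6,0,0],[0,0.03,0,0,0,0,0],[0,0.03,0,0,0,0,0],[0,0,0,0,0,0,0]]]}}

```text
t: 2.9
ee_pos: [0.6048, -0.1761, 0.1442]
orientation: [-0.31, 0.637, 0.315, 0.632]
contact_force: [-0.2, -0.8, -0.8]
width: 0.088
```

Run:
```python
from h import *
goal((.6097,-.1798,.004),52.4); snap('top','top1.png')
```

```text
t 2.9 pos [ 0.6048 -0.1761  0.1442] q6 -1.25 width 0.088 F [-0.2 -0.8 -0.8]
world d mm [   4.9   -3.7 -140.2] tool shift mm [140.2  -7.5   0.5] turn deg [ 0.05 -0.19 -0.56]
```

Call:
{"method": "move_arm", "body": {"steps": [[[0,0.03,-0.0075,0.0005,0,0,-0.5],[0,0.03,0,0,0,0,0],[0,0.03,0,0,0,0,0],[0,0.025,0,0,0,0,0],[0,0.015,0,0,0,0,0],[0,0.009,0,0,0,0,0],[0,0,0,0,0,0,0]]]}}

```text
t: 3.65
ee_pos: [0.6144, -0.1818, 0.0117]
orientation: [-0.315, 0.633, 0.31, 0.636]
contact_force: [0.0, 0.8, 0.5]
width: 0.0884
```

Call:
{"method": "move_arm", "body": {"steps": [[[1,0,0,0,0,0,0],[1,0,0,0,0,0,0],[1,0,0,0,0,0,0],[1,0,0,0,0,0,0],[1,0,0,0,0,0,0],[1,0,0,0,0,0,0],[1,0,0,0,0,0,0],[1,0,0,0,0,0,0],[1,0,0,0,0,0,0],[1,0,0,0,0,0,0]]], "grip_force": 15}}

```text
t: 4.65
ee_pos: [0.6143, -0.1817, 0.0116]
orientation: [-0.315, 0.633, 0.31, 0.636]
contact_force: [-0.0, -0.2, -0.5]
width: 0.0358
```

The width of 35.8 mm is right, but the tips sit high, so I'll regrip 8 mm lower.

Call:
{"method": "move_arm", "body": {"steps": [[[0.35,0,0,0,0,0,0],[0.35,0,0,0,0,0,0],[0.35,0,0.003,0,0,0,0],[0.35,0.004,0,0,0,0,0],[0.35,0.004,0,0,0,0,0],[1,0,0,0,0,0,0],[1,0,0,0,0,0,0],[1,0,0,0,0,0,0],[1,0,0,0,0,0,0],[1,0,0,0,0,0,0]]], "grip_force": 20}}

```text
t: 5.65
ee_pos: [0.612, -0.18, 0.0037]
orientation: [-0.315, 0.633, 0.31, 0.636]
contact_force: [0.1, -0.1, -0.5]
width: 0.0356
```

Call:
{"method": "move_arm", "body": {"steps": [[[1,0,0,0,0,0,0],[1,0,0,0,0,0,0],[1,-0.01,0,0,0,0,0],[1,-0.03,0,0,0,0,0],[1,-0.04,0,0,0,0,0],[1,-0.04,0,0,0,0,0],[1,-0.04,0,0,0,0,0],[1,-0.03,0,0,0,0,0],[1,-0.01,0,0,0,0,0],[1,0,0,0,0,0,0]]]}}

```text
t: 6.65
ee_pos: [0.6113, -0.1791, 0.2059]
orientation: [-0.316, 0.632, 0.309, 0.637]
contact_force: [-0.1, 0.2, -0.0]
width: 0.0361
```

Run:
```python
from h import *
y=np.radians(-3.5); u=np.array([np.cos(y),np.sin(y)])
p=np.array([.527,.116])-.008*u
goal((*p,.2),86.5)
```

```text
t 6.65 pos [ 0.6113 -0.1791  0.2059] q6 -1.25 width 0.0361 F [-0.1  0.2 -0. ]
world d mm [-92.3 295.6  -5.9] tool shift mm [  3.  253.3 178.1] turn deg [-34.04  -0.14   0.71]
```

Call:
{"method": "move_arm", "body": {"steps": [[[1,0,0,0,-6.5,0,0],[1,0,0,0,-7.5,0,0.7],[1,0,0,0,-7.5,0,0],[1,0,0,0,-7.5,0,0],[1,0,0,0,-5,0,0],[1,0,0.03,0,0,0,0],[1,0,0.04,0,0,0,0],[1,0,0.04,0.02,0,0,0],[1,0,0,0.04,0,0,0],[1,0,0,0.04,0,0,0]]]}}

```text
t: 7.65
ee_pos: [0.5051, -0.0716, 0.2012]
orientation: [-0.482, 0.518, 0.486, 0.514]
contact_force: [1.2, 0.2, 0.4]
width: 0.0357
```

Call:
{"method": "move_arm", "body": {"steps": [[[1,0,0,0.04,0,0,0],[1,0,0,0.04,0,0,0],[1,0,0,0.04,0,0,0],[1,0,0,0.04,0,0,0],[1,0,0,0.025,0,0,0],[1,0,0,0,0,0,0],[1,0,0,0,0,0,0]]]}}

```text
t: 8.35
ee_pos: [0.5177, 0.1123, 0.2017]
orientation: [-0.483, 0.517, 0.486, 0.513]
contact_force: [0.2, -0.1, -1.1]
width: 0.0359
```

Run:
```python
from h import *
y=np.radians(-3.5); u=np.array([np.cos(y),np.sin(y)])
p=np.array([.527,.116])-.008*u
goal((*p,.05),86.5); snap('top','top2.png')
im=snap('scene'); cv2.imwrite('pics/s2.png',cv2.resize(im[100:310,230:510,::-1],None,fx=2.6,fy=2.6))
```

```text
t 8.35 pos [0.5177 0.1123 0.2017] q6 -1.36 width 0.0359 F [ 0.2 -0.1 -1.1]
world d mm [   1.3    4.2 -151.7] tool shift mm [151.7  -2.2   4.5] turn deg [ 0.03 -0.08 -0.43]
```

View pics/s2.png

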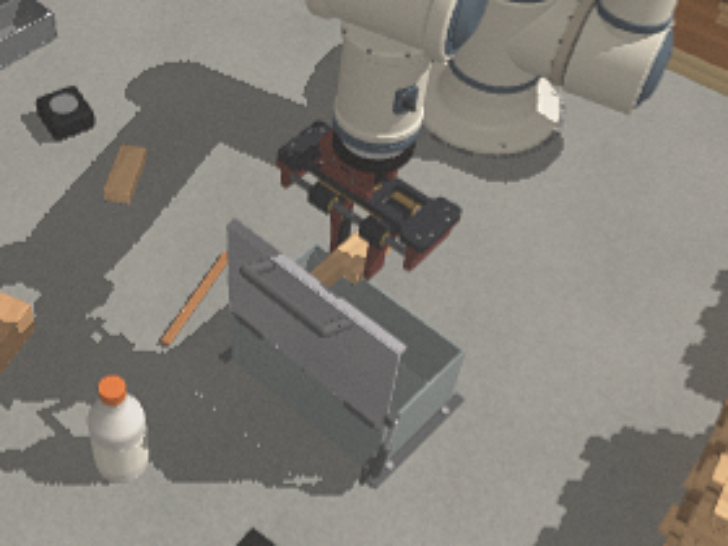

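The offcut is held at (345,255), over the bin and in front of the flap. I'll lower it and release.

Call:
{"method": "move_arm", "body": {"steps": [[[1,0.02,0,0.004,0,0,0],[1,0.03,0,0,0,0,0],[1,0.03,0,0,0,0,0],[1,0.03,0,0,0,0,0],[1,0.025,0,0,0,0,0],[1,0.01,0,0,0,0,0],[1,0.003,0,0,0,0,0],[1,0,0,0,0,0,0],[1,0,0,0,0,0,0]]]}}

```text
t: 9.35
ee_pos: [0.5191, 0.1163, 0.0578]
orientation: [-0.484, 0.515, 0.485, 0.515]
contact_force: [0.4, 0.6, 0.3]
width: 0.0361
```

Call:
{"method": "move_arm", "body": {"steps": [[[0.3,0,0,0,0,0,0],[0.3,0,0,0,0,0,0],[0.3,0,0,0,0,0,0],[0.3,0,0,0,0,0,0],[0.3,0,0,0,0,0,0],[0.3,0,0,0,0,0,0]]]}}

```text
t: 9.95
ee_pos: [0.5181, 0.1164, 0.056]
orientation: [-0.483, 0.516, 0.485, 0.514]
contact_force: [0.3, -0.1, -0.7]
width: 0.0617
```

Call:
{"method": "move_arm", "body": {"steps": [[[0.3,-0.03,0,0,0,0,0],[0.3,-0.04,0,0,0,0,0],[0.3,-0.04,0,0,0,0,0],[0.3,-0.04,0,0,0,0,0],[0.3,-0.04,0,0,0,0,0],[0.3,-0.04,0,0,0,0,0],[0.3,-0.04,0,0,0,0,0],[0.3,-0.02,0,0,0,0,0],[0.3,0,0,0,0,0,0]]]}}

```text
t: 10.85
ee_pos: [0.5198, 0.1164, 0.35]
orientation: [-0.485, 0.514, 0.484, 0.516]
contact_force: [0.1, 0.0, -0.1]
width: 0.0615
```

Run:
```python
from h import *
goal((.646,.11,.36),-3.5)
a=snap('top','top3.png'); b=snap('scene','scene3.png')
f=lambda i,y,x:cv2.resize(i[y:y+100,x:x+100,::-1],None,fx=4,fy=4,interpolation=cv2.INTER_CUBIC)
cv2.imwrite('pics/c3.png',np.hstack([f(a,165,220),f(b,170,305)]))
```

```text
t 10.85 pos [0.5198 0.1164 0.35  ] q6 -1.35 width 0.0615 F [ 0.1  0.  -0.1]
world d mm [126.2  -6.4  10. ] tool shift mm [  -9.7 -126.3    1.4] turn deg [8.996e+01 1.800e-01 5.000e-02]
```

View pics/c3.png

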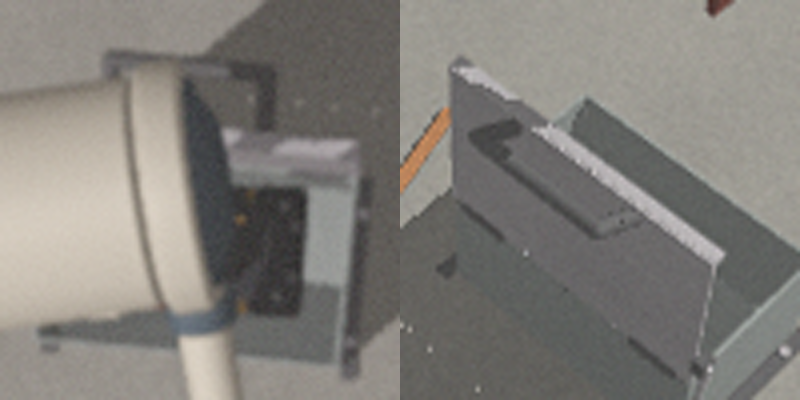

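The offcut is out of the fingers and inside the bin, though the arm still hides the view. The bar ends are clear, at top crop (108,60) and (270,75), and scene crop (598,230) and (478,140). I triangulate them.

Run:
```python
from h import *
t=np.array([[108,60],[270,75]])/4+[220,165]-.37
s=(np.array([[598,230],[476,139]])-[400,0])/4+[305,170]-.37
P=tri(s,t); m=P.mean(0); print(P.round(4),m.round(4),np.linalg.norm(P[0]-P[1]))
d=P[0]-P[1]; yaw=np.arctan2(-d[0],d[1]); print(np.degrees(yaw)); print(proj('scene',P)-s)
# flap top edge ends: scene (720,258)+y,(457,66)-y ; rim far corners
for lab,uv in(('edge',[[722,256],[456,64]]),):
    s2=(np.array(uv)-[400,0])/4+[305,170]-.37; print(lab,plane('scene',s2,.247).round(4))
print(plane('top',[np.array([190,68])/4+[220,165]-.37],m[2]))
```

```text
[[0.6459 0.1611 0.2569]
 [0.6373 0.0588 0.2538]] [0.6416 0.11   0.2554] 0.10267074807463762
-4.836574634169845
[[0.6336469  0.0395575 ]
 [0.38051678 0.03461689]]
edge [[0.6082 0.2247 0.247 ]
 [0.593  0.0045 0.247 ]]
[[0.64060506 0.11045088 0.25536923]]
```

Call:
{"method": "move_arm", "body": {"steps": [[[0.66,0,-0.03,0,0,0,0],[0.66,0,-0.04,0,8.2,0,0],[0.66,0,0,0,8.2,0,0],[0.66,0,0,0,8.2,0,0],[0.66,0,0,0,8.2,0,0],[0.66,0,0,0,8.2,0,0],[0.66,0,0,0,8.2,0,0],[0.66,0,0,0,8.2,0,0],[0.66,0,0,0,8.2,0,0],[0.66,0,0,0,8.2,0,0]]]}}

```text
t: 11.95
ee_pos: [0.5888, 0.112, 0.3427]
orientation: [-0.076, 0.706, 0.076, 0.7]
contact_force: [0.4, -0.0, -0.3]
width: 0.03
```

Call:
{"method": "move_arm", "body": {"steps": [[[0.66,0,0,0,8.2,0,0],[0.66,0,0,0,8.2,0,0],[0.66,0,0,0,0,0,0],[0.66,0,0,0,0,0,0]]]}}

```text
t: 12.35
ee_pos: [0.5889, 0.112, 0.3439]
orientation: [0.022, 0.709, -0.022, 0.704]
contact_force: [0.0, -0.6, -0.2]
width: 0.0296
```

Run:
```python
from h import *
r=goal((.642,.11,.24),-4.); print(r.as_matrix().round(3))
```

```text
t 12.35 pos [0.5889 0.112  0.3439] q6 0.19 width 0.0296 F [ 0.  -0.6 -0.2]
world d mm [  53.1   -2.  -103.9] tool shift mm [103.5   1.3  53.9] turn deg [ 0.48 -0.39  0.03]
[[-0.007  0.061  0.998]
 [-0.     0.998 -0.061]
 [-1.    -0.001 -0.007]]
```

Call:
{"method": "move_arm", "body": {"steps": [[[0.66,0,0,0.027,0,0,0],[0.66,0,0.0013,0.027,0,0,0],[0.66,0.02,0,0,0,0,0],[0.66,0.025,0,0,0,0,0],[0.66,0.015,0,0,0,0,0],[0.66,0,0,0,0,0,0],[0.66,0,0,0,0,0,0]]]}}

```text
t: 13.05
ee_pos: [0.6426, 0.1098, 0.2854]
orientation: [0.022, 0.708, -0.022, 0.705]
contact_force: [-0.3, -0.3, 0.3]
width: 0.0299
```

Run:
```python
from h import *
goal((.642,.11,.24),-4.)
b=snap('scene','scene4.png'); cv2.imwrite('pics/c4.png',cv2.resize(b[130:260,290:430,::-1],None,fx=4,fy=4,interpolation=cv2.INTER_CUBIC))
```

```text
t 13.05 pos [0.6426 0.1098 0.2854] q6 0.18 width 0.0299 F [-0.3 -0.3  0.3]
world d mm [ -0.6   0.2 -45.4] tool shift mm [45.4  0.2 -0.4] turn deg [ 0.36 -0.28  0.01]
```

View pics/c4.png

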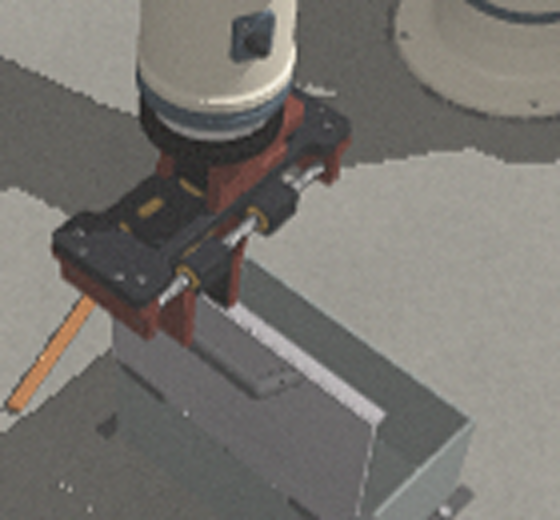

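The outer finger at (178,340) and the inner one at (225,300) straddle the bar line. I descend.

Call:
{"method": "move_arm", "body": {"steps": [[[0.66,0.012,0,0,0,0,0],[0.66,0.012,0,0,0,0,0],[0.66,0.01,0,0,0,0,0],[0.66,0.008,0,0,0,0,0],[0.66,0.003,0,0,0,0,0],[0.66,0,0,0,0,0,0]]]}}

```text
t: 13.7
ee_pos: [0.6425, 0.1098, 0.2399]
orientation: [0.023, 0.708, -0.023, 0.705]
contact_force: [0.7, 0.1, 0.0]
width: 0.0298
```

Call:
{"method": "move_arm", "body": {"steps": [[[1,0,0,0,0,0,0],[1,0,0,0,0,0,0],[1,0,0,0,0,0,0],[1,0,0,0,0,0,0],[1,0,0,0,0,0,0],[1,0,0,0,0,0,0],[1,0,0,0,0,0,0]]], "grip_force": 15}}

```text
t: 14.4
ee_pos: [0.6422, 0.1099, 0.2412]
orientation: [0.023, 0.708, -0.023, 0.705]
contact_force: [-5.6, 0.5, 3.0]
width: 0.0114
```

```bash
cat > arc.py <<'E'
from h import *
import sys
# world grasp point of bar at grip; rows (tool x, y, z mm) along the closing arc
def rows(p0,yaw,q0,qs):
    R0=R.from_quat(arm.read_state()['orientation']); a0=np.arctan2(.04,-.16)-1.6
    f=lambda q:np.array([.165*np.cos(a0+q)*np.cos(yaw),.165*np.cos(a0+q)*np.sin(yaw),.165*np.sin(a0+q)])
    P=np.array([f(q) for q in[q0,*qs]]); return (R0.inv().apply(np.diff(P,axis=0))*1e3).round(1)
E
python3 - <<'E'
from arc import *
goal((.642,.11,.24),-4.)
print(rows(0,np.radians(-4),0,np.arange(.04,1.61,.04)).tolist())
E
```

```text
t 14.4 pos [0.6422 0.1099 0.2412] q6 0.18 width 0.0114 F [-5.6  0.5  3. ]
world d mm [-0.2  0.1 -1.2] tool shift mm [ 1.2  0.1 -0.2] turn deg [ 0.26 -0.25 -0.01]
[[-1.6, 0.0, -6.4], [-1.4, 0.0, -6.5], [-1.1, 0.0, -6.5], [-0.9, 0.0, -6.5], [-0.6, 0.0, -6.6], [-0.3, 0.0, -6.6], [-0.1, 0.0, -6.6], [0.2, 0.0, -6.6], [0.5, 0.0, -6.6], [0.7, 0.0, -6.6], [1.0, 0.0, -6.5], [1.2, 0.0, -6.5], [1.5, 0.0, -6.4], [1.8, 0.0, -6.4], [2.0, 0.0, -6.3], [2.3, 0.0, -6.2], [2.5, 0.0, -6.1], [2.8, 0.0, -6.0], [3.0, 0.0, -5.9], [3.2, 0.0, -5.8], [3.5, 0.0, -5.6], [3.7, 0.0, -5.5], [3.9, 0.0, -5.3], [4.1, 0.0, -5.2], [4.3, 0.0, -5.0], [4.5, 0.0, -4.8], [4.7, 0.0, -4.6], [4.9, 0.0, -4.5], [5.0, 0.0, -4.3], [5.2, 0.0, -4.0], [5.4, 0.0, -3.8], [5.5, 0.0, -3.6], [5.7, 0.0, -3.4], [5.8, 0.0, -3.2], [5.9, 0.0, -2.9], [6.0, 0.0, -2.7], [6.1, 0.0, -2.5], [6.2, 0.0, -2.2], [6.3, 0.0, -2.0], [6.4, 0.0, -1.7]]
```

The bar is gripped at 11.4 mm. I begin the slow closing arc and check the force after each call.

Call:
{"method": "move_arm", "body": {"steps": [[[1,-0.0008,0,-0.0032,0,0,0],[1,-0.0008,0,-0.0032,0,0,0],[1,-0.0014,0,-0.0065,0,0,0],[1,-0.0011,0,-0.0065,0,0,0],[1,-0.0009,0,-0.0065,0,0,0],[1,-0.0006,0,-0.0066,0,0,0],[1,-0.0003,0,-0.0066,0,0,0],[1,-0.0001,0,-0.0066,0,0,0]]], "grip_force": 15}}

```text
t: 15.2
ee_pos: [0.5963, 0.1132, 0.2467]
orientation: [0.023, 0.708, -0.023, 0.705]
contact_force: [1.5, 3.0, 1.4]
width: 0.0113
```

Call:
{"method": "move_arm", "body": {"steps": [[[1,0.0002,0,-0.0066,0,0,0],[1,0.0005,0,-0.0066,0,0,0],[1,0.0007,0,-0.0066,0,0,0],[1,0.001,0,-0.0065,0,0,0],[1,0.0012,0,-0.0065,0,0,0],[1,0.0015,0,-0.0064,0,0,0],[1,0.0018,0,-0.0064,0,0,0],[1,0.002,0,-0.0063,0,0,0]]]}}

```text
t: 16.0
ee_pos: [0.5446, 0.1161, 0.2378]
orientation: [0.023, 0.708, -0.023, 0.705]
contact_force: [-0.7, 4.1, -0.5]
width: 0.0113
```

Call:
{"method": "move_arm", "body": {"steps": [[[1,0.0023,0,-0.0062,0,0,0],[1,0.0025,0,-0.0061,0,0,0],[1,0.0028,0,-0.006,0,0,0],[1,0.003,0,-0.0059,0,0,0],[1,0.0032,0,-0.0058,0,0,0],[1,0.0035,0,-0.0056,0,0,0]]]}}

```text
t: 16.6
ee_pos: [0.5091, 0.1184, 0.2205]
orientation: [0.023, 0.708, -0.023, 0.705]
contact_force: [-0.7, 2.7, 0.1]
width: 0.0118
```

Run:
```python
from h import *
s=arm.read_state(); p=s['ee_pos']; print(p,s['contact_force'],s['moment'],s['width'])
d=(p+[0,0,-.1+.0187])-[.597,.113,0]; print(np.hypot(np.hypot(d[0],d[1]),d[2]), np.arctan2(d[2],-np.hypot(d[0],d[1]))-(np.arctan2(.04,-.16)-1.6))
```

```text
[0.50911191 0.11844766 0.22054303] [-0.66193701  2.71292511  0.14616099] [ 0.41206892  0.09904878 -0.12572443] 0.01184491198332644
0.1647501590202118 0.8380826147603955
```

Call:
{"method": "move_arm", "body": {"steps": [[[1,0.0037,0,-0.0055,0,0,0],[1,0.0039,0,-0.0053,0,0,0],[1,0.0041,0,-0.0052,0,0,0],[1,0.0043,0,-0.005,0,0,0],[1,0.0045,0,-0.0048,0,0,0],[1,0.0047,0,-0.0046,0,0,0],[1,0.0049,0,-0.0045,0,0,0],[1,0.005,0,-0.0043,0,0,0]]]}}

```text
t: 17.4
ee_pos: [0.47, 0.1211, 0.1854]
orientation: [0.023, 0.708, -0.023, 0.705]
contact_force: [-1.7, 3.2, -1.0]
width: 0.0112
```

Call:
{"method": "move_arm", "body": {"steps": [[[1,0.0052,0,-0.004,0,0,0],[1,0.0054,0,-0.0038,0,0,0],[1,0.0055,0,-0.0036,0,0,0],[1,0.0057,0,-0.0034,0,0,0],[1,0.0029,0,-0.0016,0,0,0],[1,0.0029,0,-0.0016,0,0,0]]]}}

```text
t: 18.0
ee_pos: [0.4521, 0.1223, 0.158]
orientation: [0.023, 0.708, -0.023, 0.705]
contact_force: [-1.6, 3.0, -1.0]
width: 0.0117
```

Run:
```python
from h import *
s=arm.read_state(); p=s['ee_pos']; print(p,s['contact_force'],s['moment'],s['width'])
d=(p+[0,0,-.1+.0187])-[.597,.113,0]; print(np.hypot(np.hypot(d[0],d[1]),d[2]), np.arctan2(d[2],-np.hypot(d[0],d[1]))-(np.arctan2(.04,-.16)-1.6))
```

```text
[0.45208874 0.12228673 0.15802729] [-1.62971502  3.00304043 -1.04908237] [ 0.42489367  0.27699199 -0.17903911] 0.011743708657257596
0.16423335206844522 1.3588748412243223
```

Call:
{"method": "move_arm", "body": {"steps": [[[1,0.003,0,-0.0015,0,0,0],[1,0.003,0,-0.0014,0,0,0],[1,0.003,0,-0.0013,0,0,0],[1,0.003,0,-0.0013,0,0,0],[1,0.0031,0,-0.0012,0,0,0],[1,0.0031,0,-0.0011,0,0,0],[1,0.0031,0,-0.0011,0,0,0],[1,0.0031,0,-0.001,0,0,0]]]}}

```text
t: 18.8
ee_pos: [0.442, 0.1232, 0.1337]
orientation: [0.023, 0.708, -0.023, 0.705]
contact_force: [-3.4, 4.2, -0.5]
width: 0.0111
```

Call:
{"method": "move_arm", "body": {"steps": [[[1,0.0016,0,-0.0005,0,0,0],[1,0.0016,0,-0.0005,0,0,0],[1,0.0016,0,-0.0005,0,0,0],[1,0.0016,0,-0.0004,0,0,0],[1,0.0016,0,-0.0004,0,0,0],[1,0.001,0,-0.0003,0,0,0],[1,0,0,0,0,0,0]]]}}

```text
t: 19.5
ee_pos: [0.4392, 0.1234, 0.1245]
orientation: [0.023, 0.709, -0.023, 0.705]
contact_force: [-3.3, 4.5, -1.3]
width: 0.0113
```

Run:
```python
from h import *
s=arm.read_state(); p=s['ee_pos']; print(p,s['contact_force'],s['moment'],s['width'])
d=(p+[0,0,-.1+.0187])-[.597,.113,0]; print(np.hypot(np.hypot(d[0],d[1]),d[2]), np.arctan2(d[2],-np.hypot(d[0],d[1]))-(np.arctan2(.04,-.16)-1.6))
```

```text
[0.43917045 0.12339672 0.12450283] [-3.29569612  4.52073114 -1.28836988] [ 0.69422948  0.62006733 -0.21970114] 0.011308244930631822
0.16396567699151088 1.5783434711498892
```

The flap is near shut, with no seating force yet. I ease down until the rim pushes back.

Call:
{"method": "move_arm", "body": {"steps": [[[1,0.001,0,-0.0002,0,0,0],[1,0.001,0,-0.0002,0,0,0],[1,0.001,0,-0.0002,0,0,0],[1,0,0,0,0,0,0]]]}}

```text
t: 19.9
ee_pos: [0.4384, 0.1235, 0.1215]
orientation: [0.023, 0.709, -0.023, 0.705]
contact_force: [-5.2, 4.4, -1.4]
width: 0.0112
```

Call:
{"method": "move_arm", "body": {"steps": [[[1,0.001,0,-0.0002,0,0,0],[1,0.001,0,-0.0002,0,0,0],[1,0,0,0,0,0,0]]]}}

```text
t: 20.2
ee_pos: [0.4379, 0.1235, 0.1195]
orientation: [0.023, 0.709, -0.023, 0.705]
contact_force: [-4.1, 4.8, -1.7]
width: 0.0114
```

Call:
{"method": "move_arm", "body": {"steps": [[[1,0.001,0,-0.0002,0,0,0],[1,0.001,0,-0.0002,0,0,0],[1,0,0,0,0,0,0]]]}}

```text
t: 20.5
ee_pos: [0.4379, 0.1235, 0.1193]
orientation: [0.023, 0.708, -0.023, 0.705]
contact_force: [-6.9, 5.1, 5.6]
width: 0.0115
```

Call:
{"method": "move_arm", "body": {"steps": [[[1,0.001,0,-0.0002,0,0,0],[1,0.001,0,-0.0002,0,0,0],[1,0,0,0,0,0,0]]]}}

```text
t: 20.8
ee_pos: [0.438, 0.1236, 0.1191]
orientation: [0.023, 0.707, -0.023, 0.706]
contact_force: [-8.6, 3.1, 13.1]
width: 0.0119
```

Run:
```python
from h import *
b=snap('scene','scene5.png'); cv2.imwrite('pics/c5.png',cv2.resize(b[130:290,290:440,::-1],None,fx=4,fy=3.7,interpolation=cv2.INTER_CUBIC)); snap('top','top5.png')
s=arm.read_state();print(s['contact_force'],s['moment'],s['width'])
```

```text
[-8.32346709  2.90608277 12.62965414] [ 0.46978256  1.52120298 -0.1747245 ] 0.012075611449610267
```

View pics/c5.png

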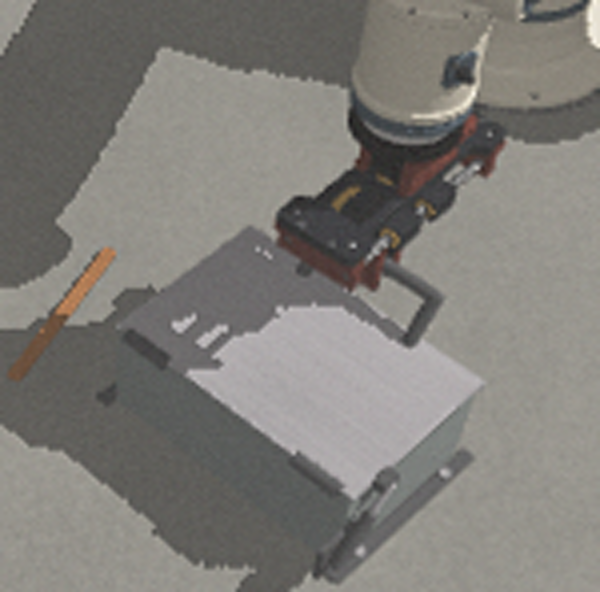

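The flap is flat on the rim, with the TCP stopped at 0.119 and a 13 N reaction. I relax the push, open, then lift clear.

Call:
{"method": "move_arm", "body": {"steps": [[[1,-0.002,0,0.0004,0,0,0],[1,0,0,0,0,0,0],[0.6,0,0,0,0,0,0],[0.6,0,0,0,0,0,0],[0.6,0,0,0,0,0,0],[0.6,0,0,0,0,0,0],[0.6,0,0,0,0,0,0]]]}}

```text
t: 21.6
ee_pos: [0.4384, 0.123, 0.118]
orientation: [0.023, 0.708, -0.023, 0.705]
contact_force: [0.2, -0.7, 0.1]
width: 0.0353
```

Call:
{"method": "move_arm", "body": {"steps": [[[0.6,-0.005,0,0,0,0,0],[0.6,-0.01,0,0,0,0,0],[0.6,-0.02,0,0,0,0,0],[0.6,-0.03,0,0,0,0,0],[0.6,-0.04,0,0,0,0,0],[0.6,-0.04,0,0,0,0,0],[0.6,-0.02,0,0,0,0,0],[0.6,0,0,0,0,0,0]]]}}

```text
t: 22.4
ee_pos: [0.4399, 0.1233, 0.2877]
orientation: [0.024, 0.706, -0.022, 0.708]
contact_force: [0.1, 0.9, 0.7]
width: 0.0353
```

Run:
```python
from h import *
s=arm.read_state();print(s['t'],s['ee_pos'],s['contact_force'],s['width'])
a=snap('top','top6.png'); b=snap('scene','scene6.png')
a0=cv2.imread('pics/top0.png')[:,:,::-1]
cv2.imwrite('pics/c6.png',np.vstack([cv2.resize(b[60:310,160:560,::-1],(800,500))]))
```

```text
22.4 [0.43994651 0.12332306 0.2877432 ] [0.09652524 0.89859665 0.69975785] 0.03528010787805868
```

View pics/c6.png

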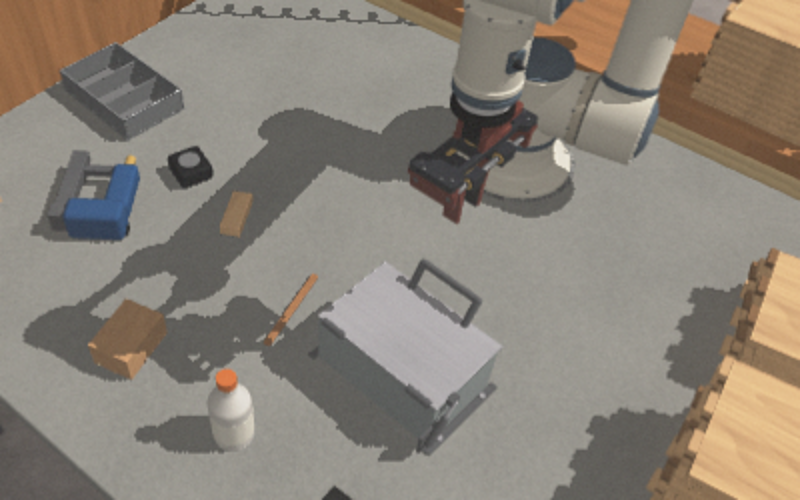

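View pics/top6.png

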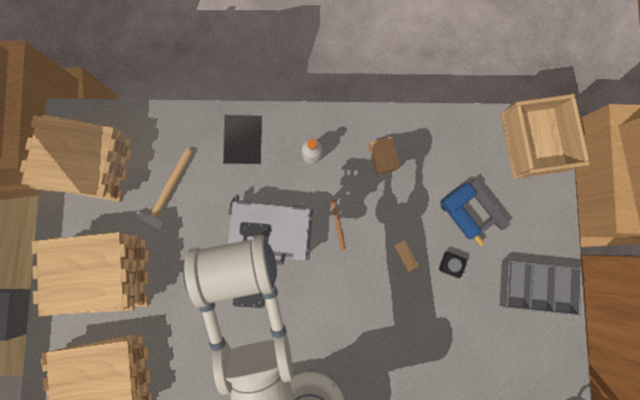

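The flap is shut, the offcut is off the bench, and the plain block (406,255), pencil, carton, glue and the other items are unmoved. The gripper is clear, so I hand in.

```bash
python3 -c "
from workcell import arm
print(arm.hand_in())"
```

```text
the job is handed in; nothing more can be done
None
```

I put the notched offcut in the scrap bin and closed the flap fully, holding its bar the whole way down. The job was handed in at about 22.5 s, well inside the 58 s limit.

- **Offcut:** I gripped it at 36 mm and let it go inside the bin, about 5 cm above its floor. It is gone from the bench. I never saw it lying in the bin, because the arm and then the shut flap blocked the view.
- **Flap:** I eased it down at about 0.4 rad/s, slower near the end. It stopped on the rim with a reaction of about 13 N. After I let go and lifted clear, the last scene picture showed it flat.
- **Closing position:** the bar seated about 2 mm lower than my measured bin pose predicted, which is within the calibration error. I therefore confirmed closure by the reaction force and the picture.
- **Everything else:** in the last pictures, the plain block, pencil, carton, glue, tape, nailer and mallet looked to be where they started. I compared these by eye only. The gripper was clear, with less than 1.5 N on the tool.

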